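# Function-test the laser emergency stop

### The arm

A 6-joint arm with a two-finger parallel gripper is mounted at the origin on a cart in front of the work surface, level with it; the furniture and walls round the work are solid. World frame = base frame: x ahead of the robot, y to its left, z up, the work surface at z = 0. Lengths are in mm, angles in rad, forces in N, time in s.
With the tool pointing down it reaches from about 350 to 950 mm from the base axis. Payload 17.4 kg.
Tool frame: the origin (TCP) lies on the mounting face of the last link; the fingertips stand 186 mm ahead of it and the grasp point (between the pads) lies 167 mm ahead of it; z points along the fingers, y is the line along which they close (so a half turn about z gives the same grasp; the last joint's range is limited). The gripper opens to 93 mm and grips with 3 to 60 N. Pads are 15 mm wide; open, the fingers measure 128 mm over their backs; the gripper's body (75 mm by 188 mm) begins 65 mm behind the grasp point.
Start: joints at [1.083, 0.116, 1.442, -0, 1.584, -0.038], TCP at [293.489, 607.864, 404.746] pointing down, gripper open.
Joint ranges: [-2.83, 2.83], [-0.83, 2.19], [0.07, 2.5], [-1.14, 4.28], [0.01, 3], [-2.97, 2.97]. Speed limits (rad/s): [1.89, 1.89, 2.22, 3.14, 3.14, 3.14].

### API

Orientations are given as [roll, pitch, yaw] about the fixed x, y, z axes, in that order (R = Rz(yaw) Ry(pitch) Rx(roll)).
In Python, from workcell import sensors, imaging, ctrl gives the robot as it stands. The module is installed in compiled form; this text tells all that it offers.
- The arm moves only by the shell command python3 -m jog 'ROWS' [FORCE]. ROWS is JSON, a list of rows, each a list of 3 entries, a list of its own where there are three numbers: the closure, from 0 (fully open) to 1 (shut), then the shift along the tool's x, y, z in m, then the turn, a rotation vector about the tool's x, y, z in rad. In form: [[claw, [x, y, z], [wx, wy, wz]], ...]. A call has 1 to 5 rows; each row shifts and turns the commanded pose from where the row before left it, along the tool's axes as they then stand; what a row does not reach is not made up. A row lasts 1/8 s, in which the tool goes at most 62.5 mm and 10.7 degrees, less where a joint would pass 70% of its speed; a pose out of reach is approached as far as the arm can. A call with a gripper value outside its range is refused whole. The fingers move at their own pace and stop on an object; FORCE is the grip in N (left out, the last holds). Time passes only in rows, so rows that do not move let the fingers close. It gives the time, the measured TCP pose, the force, the opening and the grip force at its end, in the units of the state.
- sensors.get_obs(): the state, without advancing time (a new reading comes with each control period).
- imaging.capture(name): name is "scene" or "top" or "wrist"; returns a dict with "img" (400x640x3 uint8, blue, green, red), "mtx" (3x3 intrinsics, pixels), "R" (3x3) and "t" (3): a world point X has camera coordinates R X + t; the wrist camera has in their place "tool_from_camera" (4x4, takes a point from camera to tool coordinates, whose origin is the TCP and whose axes are the flange's). Camera axes: x right, y down, z forward; pixel columns grow to the right and rows downward; lengths in mm; the calibration is good to about 2 mm. A picture is of the moment at which its call begins: read the wrist's pose just before it. There is no depth.
- ctrl.sign_off(): hands the job in; it is judged then, once.
The state is a dict: "time_s": time; "joint_positions": joint angles; "qvel": joint speeds; "joint_efforts": joint torques, N m; "tcp_pos": TCP position; "eef_rot": TCP orientation; "force": force on the tool from outside, world axes, zero at the start; "ft_torque": the same for the moment, N m; "finger_gap": finger opening in mm; "grasp_force": force on a finger pad.
Only numpy, scipy, OpenCV 4.12 (cv2) and the standard library are available. Lean on these libraries where they do the work, as an engineer would, in place of code of your own. Each camera call takes 0.05 s, during which the arm holds its last target. There are 200 camera calls.

### The job

Test the emergency stop: press the red mushroom head on the yellow box in until it latches and stays in by itself with the finger off it, then push its raised bar round clockwise (seen from above) until the head springs back out, take the finger away, and last press the blue reset button on the grey box fully in and let it come back. Only push, lightly, with the fingertips: do not grip, hammer or lift anything, and leave the loose things around where they stand.

Things in the scene. Friction and masses are not known exactly. Their poses are not given: they have to be found in the camera images.
- estop_station: Emergency-stop box, fixed to the table: yellow lid on a grey base, 84 x 84 mm, 56 mm high, black cable gland on its +x side. Origin at the centre of the underside, z up. In the middle of its top stands the red mushroom: a round head of 60 mm diameter on a black stem and collar, with a raised bar across its flat face.
- bar_top (a point): Centre of the top of the red raised bar, on the mushroom's axis; moves and turns with the head. Bar: 54 mm long along this frame's x (27 mm each way), 10 mm wide along y, a white line along its top, which is 18 mm above the head's flat face; z up. 103 mm above the table when the head is out, 96 mm when latched. Push down here to press the head in.
- plunger (a joint): How far the mushroom head is pressed in, m: 0 = out. Pressed to 0.0075 or more it latches and then rests at 0.0069 with no hand on it; firm stop at 0.0085. The spring needs 4 N to start and about 10 N to go fully in.
- mushroom (a joint): Turn of the head with its bar, rad: 0 at rest, grows clockwise seen from above, stop at 0.9. Once latched, push a flank of the bar near an end: the bar's +x end toward its -y, or the -x end toward its +y. A light spring (0.03 to 0.06 N m: 2 to 3 N at 20 mm) returns it to 0. The latch lets go at about 0.5 to 0.6; the head then jumps up 7 mm: keep fingertips 9 mm above its flat face.
- reset_station: Grey box, fixed to the table, 66 x 66 mm, 40 mm high, black gland on its +x side, with the blue round reset button in the middle of its top. Origin at the centre of the underside, z up. Right of the work stands a solid microscope (about x 0.45 to 0.95, y -0.2 to -0.4): draw the arm back toward the base before swinging past it.
- reset_button_top (a point): Centre of the top of the blue reset button (28 mm diameter, stands 10 mm out of its black collar), 62 mm above the table when out; moves with the button. Press straight down.
- reset_button (a joint): How far the reset button is pressed in, m: 0 = out, 0.006 = fully in; its spring takes 5 N and brings it back.
- objective: Loose bystander: microscope objective standing on its thread, silver with a blue ring, 35 mm diameter, 58 mm high, origin at the centre of its underside.
- filter_cube: Loose bystander: black filter cube with an orange window, 41 x 38 x 43 mm, origin at the centre of its underside.
- oil_bottle: Loose bystander: small bottle with a black cap, 28 mm diameter, 66 mm high, origin at the centre of its underside.
- usb_stick: Loose bystander: red memory stick lying flat, 18 x 56 x 8 mm, origin at the centre of its underside.
Not all that is in view belongs to the job. Of the things that look like the reset_station, the larger one is meant.

How it is judged (in metres and radians):
On the way, in this order (a step that is already met when the one before it is completed fails the run):
1. the mushroom head is latched in: it stays in (more than 4.5 mm) with the robot off it (value of joint plunger above 0.0045 m and contact force between each of the arm, the fingers and estop_station below 0.3 N), for 0.2 s.
2. the bar has been turned clockwise by at least 0.35 rad (value of joint mushroom above 0.35 rad).
3. the head has sprung out again (less than 1.5 mm in), the bar is back (less than 0.15 rad) and the robot is off it (value of joint plunger below 0.0015 m and value of joint mushroom below 0.15 rad and contact force between the fingers and estop_station below 0.3 N), for 0.1 s.
4. the reset button is pressed in, at least 4.5 of its 6 mm (value of joint reset_button above 0.0045 m), for 0.05 s.
At the end, for the whole second after the job is handed in: The mushroom head is out (within 1.5 mm) with its bar turned back (within 0.15 rad), the reset button is out (within 1.5 mm), and the four loose things stand within 15 mm of where they were, upright (value of joint each of plunger, reset_button below 0.0015 m and value of joint mushroom below 0.15 rad and distance of each of objective, filter_cube, oil_bottle, usb_stick from where it was at the start of the episode below 0.015 m and angle between each of objective, oil_bottle, filter_cube's own z axis and vertical below 0.2 rad); the robot touches nothing.
It fails at once if a loose thing is pushed, lifted or carried more than 15 mm (distance of any of objective, filter_cube, oil_bottle, usb_stick from where it was at the start of the episode above 0.015 m).
It fails at once if a control is gripped or hammered: more than 40 N on one of the two boxes (contact force between any of the fingers, the arm and estop_station above 40 N or contact force between the fingers and reset_station above 40 N).
It also fails if it takes over 51 s, if anything falls off the work surface, if the arm or the gripper's body presses on something with over 40 N, if the wrist force passes 120 N, or if a joint passes its speed limit or range.

## Working session

There is one attempt and no reset: what is moved stays moved. The work goes in short steps, Python scripts to look and compute and a shell command to move; the robot and the scene stay as the last step left them, time stands still between calls to the robot, and variables do not carry over. Pictures are saved under pics/ and viewed, at most 10 in all, crops included, and the job is handed in when it is done.

```bash
mkdir -p pics
python3 - <<'E'
from workcell import sensors, imaging
import cv2
print(sensors.get_obs())
for n in("scene","top"):
    c=imaging.capture(n); cv2.imwrite(f"pics/{n}0.png",c["img"]); print(n,c["mtx"],c["R"],c["t"])
E
```

```text
{'time_s': 0.0, 'joint_positions': array([ 1.08317186e+00,  1.16454584e-01,  1.44228045e+00,  3.27773749e-05,
        1.58400628e+00, -3.78204371e-02]), 'qvel': array([-6.32730777e-04, -1.75958713e-03,  1.86585223e-03,  1.11282746e-03,
        3.78035521e-04, -1.13677673e-05]), 'joint_efforts': array([ 2.52389516e-03, -7.21277833e+01, -6.22602797e+01,  7.81326857e-02,
        2.40106008e-02,  1.12189196e-05]), 'tcp_pos': array([293.4988734 , 607.84963192, 404.0168099 ]), 'eef_rot': array([-3.14044605e+00, -7.61839919e-05,  2.69178899e+00]), 'force': array([-0.82892555, -0.16496392,  0.46483334]), 'ft_torque': array([-0.02160543, -0.01496123,  0.02332781]), 'grasp_force': 0.0, 'finger_gap': 92.93404046017201}
scene [[508.68604889   0.         314.10080174]
 [  0.         508.68604889 197.49001757]
 [  0.           0.           1.        ]] [[ 0.7723498  -0.63509365 -0.01148205]
 [-0.3452951  -0.40461066 -0.84679484]
 [ 0.53314827  0.65798653 -0.53179569]] [-423.76116354  254.48080899  637.74051218]
top [[398.23463652   0.         321.01262373]
 [  0.         398.23463652 196.45711677]
 [  0.           0.           1.        ]] [[ 0.00855579 -0.99995185 -0.0048063 ]
 [-0.99832959 -0.00826706 -0.05718119]
 [ 0.0571387   0.0052875  -0.99835225]] [ -1.29337325 556.09636479 901.36219656]
```

View pics/scene0.png

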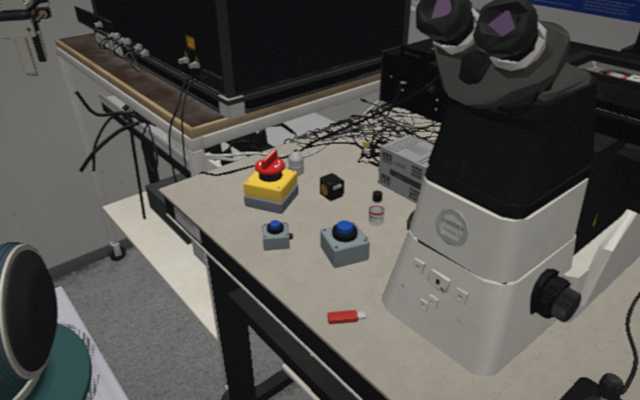

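View pics/top0.png

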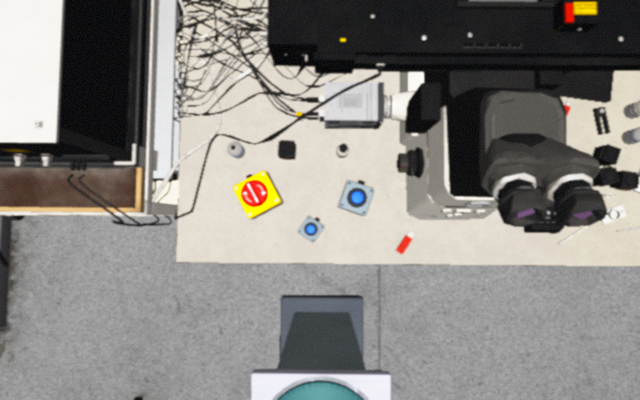

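The scene shows the e-stop with its red head at top (258,193). There are two blue-button boxes: the larger at top (357,197) / scene (345,240), and the smaller at top (311,229) / scene (276,235). The larger one fits the description. I'll check it in one enlarged crop.

Run:
```python
import cv2
im=cv2.imread("pics/top0.png")
cv2.imwrite("pics/crop1.png",cv2.resize(im[135:260,220:385],None,fx=4.8,fy=4.8,interpolation=cv2.INTER_CUBIC))
```

```text
(no output)
```

View pics/crop1.png

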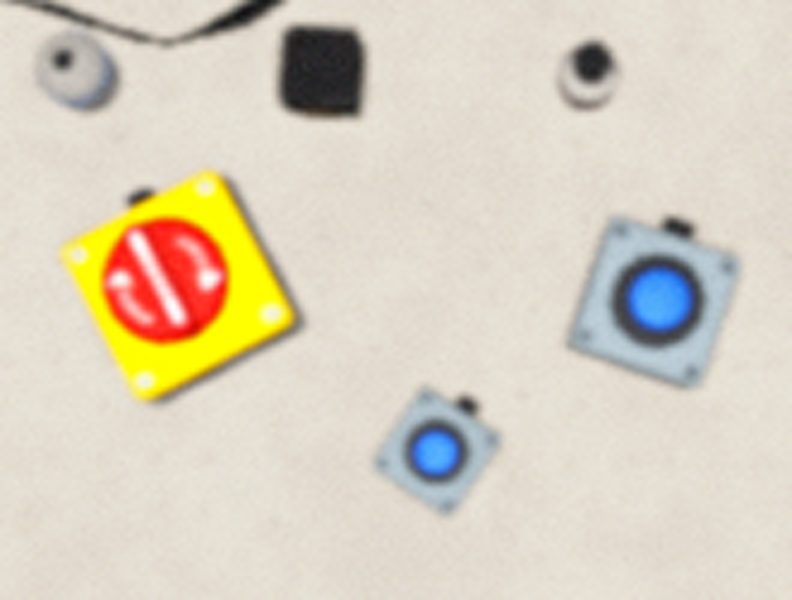

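The crop confirms it: the box at crop (659,299) is clearly larger than the one at (435,452). The bar's white line runs from crop (135,235) to (180,322).

```bash
cat > h.py <<'E'
import numpy as np
from scipy.spatial.transform import Rotation as Ro
def ray(u,v,K,R,t,z):
    d=R.T@np.linalg.solve(K,[u,v,1.]); c=-R.T@t
    return c+d*(z-c[2])/d[2]
def plan(o,tip,yaw):
    """tool-frame shift for fingertip target (mm), and turn about tool z (rad)"""
    R=Ro.from_euler('xyz',o["eef_rot"]).as_matrix()
    e=np.array(tip)-(o["tcp_pos"]+R@[0,0,186])
    T=Ro.from_euler('xyz',[np.pi,0,yaw]).as_matrix()
    return (R.T@e).round(1),Ro.from_matrix(R.T@T).as_rotvec().round(3)
E
python3 - <<'E'
from h import *
from workcell import sensors, imaging
c=imaging.capture("top")
f=lambda u,v,z:ray(220+u/4.8,135+v/4.8,c["mtx"],c["R"],c["t"],z).round(1)
a,b=f(135,235,103),f(180,322,103)
print("bar",a,b,(a+b)/2,"head",f(166,281,85),"ang",np.arctan2(*(a-b)[1::-1]))
print("reset",f(659,299,62),"small",f(435,452,50))
for n,p in dict(obj=(76,70,30),cube=(320,70,43),oil=(588,75,40)).items(): print(n,f(*p))
s=imaging.capture("scene")
for u,v in((272,159),):print("scene bar",ray(u,v,s["mtx"],s["R"],s["t"],103).round(1))
print("scene reset",ray(345,227,s["mtx"],s["R"],s["t"],62).round(1))
x=f(158,279,103);o=sensors.get_obs();print(plan(o,[x[0],x[1],150],0))
E
```

```text
bar [576.  155.5 103. ] [538.3 135.2 103. ] [557.15 145.35 103.  ] head [557.2 144.7  85. ] ang 0.49394136891958096
reset [552.3 -76.2  62. ] small [481.6  25.5  50. ]
obj [661.  198.9  30. ]
cube [659.6  81.5  43. ]
oil [658.7 -44.3  40. ]
scene bar [549.3 123.6 103. ]
scene reset [544.8 -86.   62. ]
(array([-438.4, -302. ,   68.5]), array([-0.000e+00,  1.000e-03,  2.692e+00]))
```

```bash
python3 -m jog '[[1,[-0.020,-0.014,0],[0,0,0]],[1,[-0.038,-0.026,0],[0,0,0]],[1,[-0.038,-0.026,0],[0,0,0]],[1,[-0.038,-0.026,0],[0,0,0]],[1,[-0.038,-0.026,0],[0,0,0]]]' 3
python3 -m jog '[[1,[-0.038,-0.026,0],[0,0,0]],[1,[-0.038,-0.026,0],[0,0,0]],[1,[-0.038,-0.026,0],[0,0,0]],[1,[-0.038,-0.026,0],[0,0,0]],[1,[-0.038,-0.026,0],[0,0,0]]]'
python3 -m jog '[[1,[-0.038,-0.026,0],[0,0,-0.1]],[1,[0,0,0],[0,0,-0.15]],[1,[0,0,0],[0,0,-0.18]],[1,[0,0,0],[0,0,-0.18]],[1,[0,0,0],[0,0,-0.18]]]'
python3 -m jog '[[1,[0,0,0],[0,0,-0.154]],[1,[0,0,0],[0,0,0]],[1,[0,0,0],[0,0,0]]]'
python3 - <<'E'
from h import *
from workcell import sensors, imaging
import cv2
o=sensors.get_obs();print(o["time_s"],o["tcp_pos"],o["eef_rot"],o["finger_gap"],o["force"],plan(o,[557,145,150],-2.648))
c=imaging.capture("wrist");cv2.imwrite("pics/w1.png",c["img"]);print(c["mtx"],c["tool_from_camera"].round(3))
E
```

```text
time_s: 0.82
tcp_pos: [397.8, 424.5, 404.8]
eef_rot: [3.141, 0.0, 2.691]
force: [0.5, -0.3, -0.3]
finger_gap: 47.1
grasp_force: 0.0
time_s: 1.45
tcp_pos: [511.9, 224.7, 404.9]
eef_rot: [3.141, 0.0, 2.691]
force: [0.6, 0.9, 0.4]
finger_gap: 1.2
grasp_force: 0.0
time_s: 2.08
tcp_pos: [534.3, 186.2, 404.7]
eef_rot: [-3.141, 0.0, -2.796]
force: [-0.8, 0.1, 0.1]
finger_gap: 0.2
grasp_force: 0.0
time_s: 2.45
tcp_pos: [534.4, 186.7, 404.8]
eef_rot: [-3.142, 0.0, -2.651]
force: [-0.1, 0.3, -0.9]
finger_gap: 0.1
grasp_force: 0.0
2.45 [534.43251114 186.73739174 404.78036888] [-3.14150807e+00  8.54054856e-05 -2.65129004e+00] 0.13872399541180344 [-0.13174557  0.31771175 -0.89348519] (array([ -0.2, -47.4,  68.8]), array([-0.   ,  0.   , -0.003]))
[[358.55162698   0.         316.69129613]
 [  0.         358.55162698 195.45303819]
 [  0.           0.           1.        ]] [[-0.    -0.963 -0.269 75.098]
 [ 1.    -0.    -0.    -0.285]
 [-0.    -0.269  0.963 20.442]
 [ 0.     0.     0.     1.   ]]
```

View pics/w1.png

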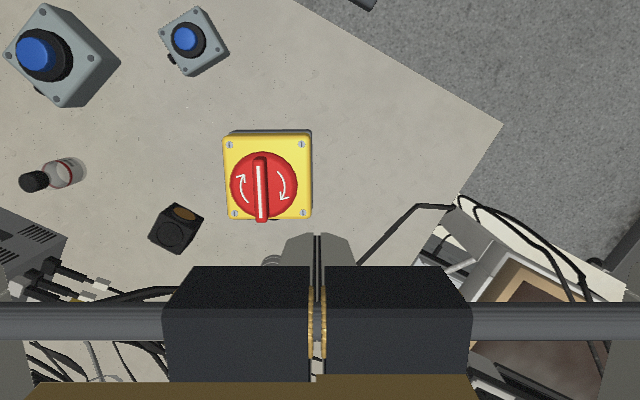

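The wrist view shows the bar's white line from (260,163) to (262,218), the blue target button at (36,55), and shut, tapered fingertips near (317,235).

```bash
cat >> h.py <<'E'
def wray(u,v,o,c,z):
    T=np.eye(4);T[:3,:3]=Ro.from_euler('xyz',o["eef_rot"]).as_matrix();T[:3,3]=o["tcp_pos"]
    M=T@c["tool_from_camera"];Rc=M[:3,:3].T
    return ray(u,v,c["mtx"],Rc,-Rc@M[:3,3],z)
E
python3 - <<'E'
from h import *
from workcell import sensors, imaging
import cv2
o=sensors.get_obs();c=imaging.capture("wrist")
a,b=wray(260,163,o,c,103),wray(262,218,o,c,103)
print(a,b,(a+b)/2,np.linalg.norm(a-b),np.arctan2(*(b-a)[1::-1]),"reset",wray(36,55,o,c,62))
m=(a+b)/2;print(plan(o,[*m[:2],110],-2.648))
# tool axis tip pixel
M=np.linalg.inv(c["tool_from_camera"]);
for y in(-15,0,15):
  p=c["mtx"]@(M@[7,y,186,1])[:3];print(p[:2]/p[2])
cv2.imwrite("pics/w1c.png",cv2.resize(c["img"][140:300,210:410],None,fx=3.5,fy=3.5,interpolation=cv2.INTER_CUBIC))
E
```

```text
[535.34410372 135.87199616 103.        ] [576.22774764 157.36256394 103.        ] [555.78592568 146.61728005 103.        ] 46.18784302848874 0.4839579594323011 reset [550.88958402 -72.48190737  62.        ]
(array([  0.2, -45.5, 108.8]), array([-0.   , -0.   , -0.003]))
[287.05150027 237.86104329]
[317.30420423 237.84978833]
[347.55723029 237.83853326]
```

View pics/w1c.png

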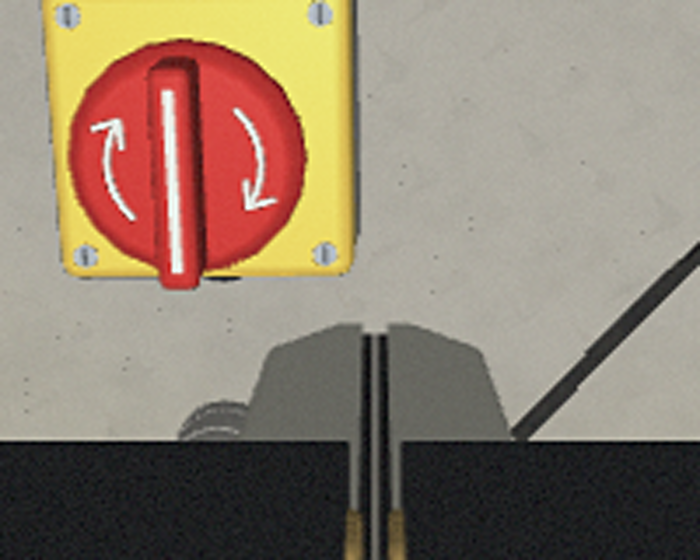

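```bash
python3 -m jog '[[1,[0,-0.023,0.02],[0,0,0]],[1,[0,-0.023,0.03],[0,0,0]],[1,[0,0,0.035],[0,0,0]],[1,[0,0,0.02],[0,0,0]],[1,[0,0,0],[0,0,0]]]'
python3 -m jog '[[1,[0,0,0.003],[0,0,0]],[1,[0,0,0.003],[0,0,0]],[1,[0,0,0.002],[0,0,0]],[1,[0,0,0],[0,0,0]]]'
python3 -m jog '[[1,[0,0,0.002],[0,0,0]],[1,[0,0,0.001],[0,0,0]],[1,[0,0,0],[0,0,0]]]'
```

```text
time_s: 3.18
tcp_pos: [556.2, 146.8, 298.7]
eef_rot: [3.141, -0.002, -2.648]
force: [0.1, 0.1, 0.2]
finger_gap: 0.6
grasp_force: 0.0
time_s: 3.68
tcp_pos: [556.4, 146.7, 291.8]
eef_rot: [-3.142, 0.0, -2.647]
force: [-0.3, 0.8, 0.3]
finger_gap: 0.6
grasp_force: 0.0
time_s: 4.05
tcp_pos: [556.4, 146.7, 289.0]
eef_rot: [-3.142, 0.0, -2.647]
force: [-0.6, -0.3, 3.6]
finger_gap: 1.1
grasp_force: 1.8
```

```bash
python3 -m jog '[[1,[0,0,0.002],[0,0,0]],[1,[0,0,0.002],[0,0,0]],[1,[0,0,0.001],[0,0,0]],[1,[0,0,0],[0,0,0]]]'
python3 -m jog '[[1,[0,0,0.001],[0,0,0]],[1,[0,0,0.001],[0,0,0]],[1,[0,0,0],[0,0,0]]]'
python3 -m jog '[[1,[0,0,0.001],[0,0,0]],[1,[0,0,0],[0,0,0]]]'
```

```text
time_s: 4.55
tcp_pos: [556.5, 146.7, 284.2]
eef_rot: [-3.141, 0.001, -2.647]
force: [-1.1, -1.1, 5.1]
finger_gap: 0.8
grasp_force: 3.2
time_s: 4.92
tcp_pos: [556.5, 146.7, 282.4]
eef_rot: [-3.141, 0.001, -2.647]
force: [-1.3, -0.4, 6.9]
finger_gap: 0.6
grasp_force: 3.8
time_s: 5.18
tcp_pos: [556.5, 146.7, 281.4]
eef_rot: [-3.141, 0.001, -2.647]
force: [-0.4, -0.4, 8.8]
finger_gap: 0.7
grasp_force: 4.1
```

```bash
python3 -m jog '[[1,[0,0,0.0007],[0,0,0]],[1,[0,0,0],[0,0,0]]]' | grep -E 'pos|^force'
python3 -m jog '[[1,[0,0,0.0005],[0,0,0]],[1,[0,0,0],[0,0,0]]]'| grep -E 'pos|^force'
```

```text
tcp_pos: [556.5, 146.7, 280.8]
force: [-1.7, -0.2, 7.9]
tcp_pos: [556.6, 146.8, 280.7]
force: [-1.9, 0.1, 11.5]
```

```bash
python3 -m jog '[[1,[0,0,-0.005],[0,0,0]],[1,[0,0,-0.020],[0,0,0]],[0.5,[0.021,0,-0.020],[0,0,0]],[0.5,[0,0,0],[0,0,0]],[0.5,[0,0,0],[0,0,0]]]' | grep -E 'time|pos|^force|gap'
python3 - <<'E'
from h import *
from workcell import sensors, imaging
import cv2
o=sensors.get_obs();c=imaging.capture("wrist");print(o["finger_gap"])
cv2.imwrite("pics/w2.png",c["img"])
E
```

```text
time_s: 6.3
tcp_pos: [538.1, 136.8, 324.5]
force: [-0.4, -0.3, 0.5]
finger_gap: 25.7
25.65602104021981
```

View pics/w2.png

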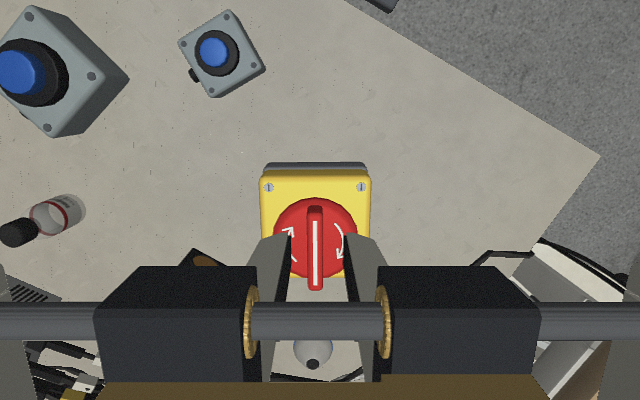

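The fingers straddle the bar: its line runs from (316,222) to (317,285), with fingertips at about (285,238) and (347,238). Next I'll check the latch by comparing scene images from before and after.

Run:
```python
from workcell import imaging
import cv2,numpy as np
A=cv2.imread("pics/scene0.png");B=imaging.capture("scene")["img"];cv2.imwrite("pics/s2.png",B)
out=[]
for I in(A,B):
    c=I[140:190,235:310].astype(int);m=(c[...,2]>120)&(c[...,1]<70)
    r=np.where(m);out.append((r[0].min()+140,r[0].max()+140,m.sum()))
print(out)
cv2.imwrite("pics/s2c.png",np.hstack([cv2.resize(I[130:220,230:310],None,fx=5,fy=5,interpolation=cv2.INTER_CUBIC) for I in(A,B)]))
```

```text
[(np.int64(151), np.int64(173), np.int64(259)), (np.int64(154), np.int64(176), np.int64(259))]
```

View pics/s2c.png

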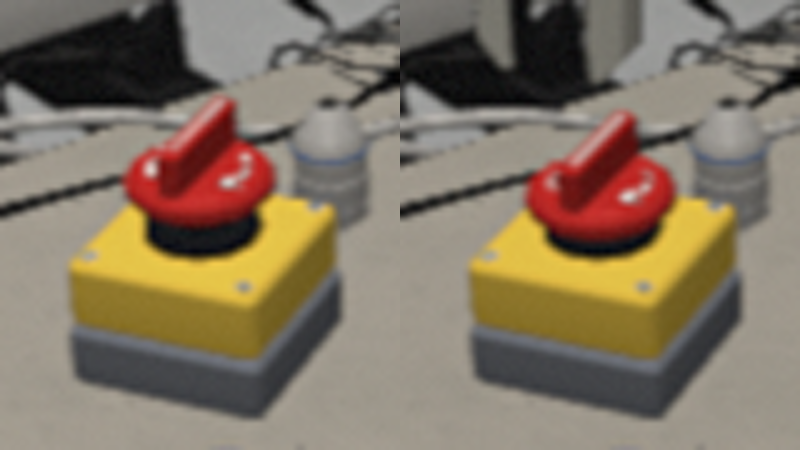

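The head sits 3 px lower and is latched. Now I'll descend astride the bar end.

```bash
python3 -m jog '[[0.5,[0,0,0.015],[0,0,0]],[0.5,[0,0,0.020],[0,0,0]],[0.5,[0,0,0.012],[0,0,0]],[0.5,[0,0,0.004],[0,0,0]],[0.5,[0,0,0],[0,0,0]]]' | grep -E 'time|pos|^force|gap'
python3 -m jog '[[0.5,[0,0.005,0],[0,0,0]],[0.5,[0,0.005,0],[0,0,0]],[0.5,[0,0.004,0],[0,0,0]],[0.5,[0,0.003,0],[0,0,0]],[0.5,[0,0,0],[0,0,0]]]' | grep -E 'time|pos|^force|gap'
```

```text
time_s: 7.02
tcp_pos: [538.0, 136.7, 273.4]
force: [0.5, -0.3, 0.1]
finger_gap: 46.4
time_s: 7.65
tcp_pos: [529.8, 151.9, 273.7]
force: [0.6, -1.4, 0.7]
finger_gap: 46.4
```

```bash
python3 -m jog '[[0.5,[0,0.003,0],[0,0,0]],[0.5,[0,0.002,0],[0,0,0]],[0.5,[0,0,0],[0,0,0]]]' | grep -E 'time|pos|^force|gap'
python3 -m jog '[[0.5,[0,0.002,0],[0,0,0]],[0.5,[0,0.0015,0],[0,0,0]],[0.5,[0,0,0],[0,0,0]]]' | grep -E 'time|pos|^force|gap'
python3 - <<'E'
from workcell import imaging
import cv2
B=imaging.capture("scene")["img"]
cv2.imwrite("pics/s3c.png",cv2.resize(B[120:220,220:320],None,fx=5,fy=5,interpolation=cv2.INTER_CUBIC))
E
```

```text
time_s: 8.02
tcp_pos: [527.5, 155.9, 273.7]
force: [1.2, -6.2, 0.3]
finger_gap: 49.0
time_s: 8.4
tcp_pos: [525.8, 158.9, 273.7]
force: [-0.1, -5.7, 3.8]
finger_gap: 46.4
```

View pics/s3c.png

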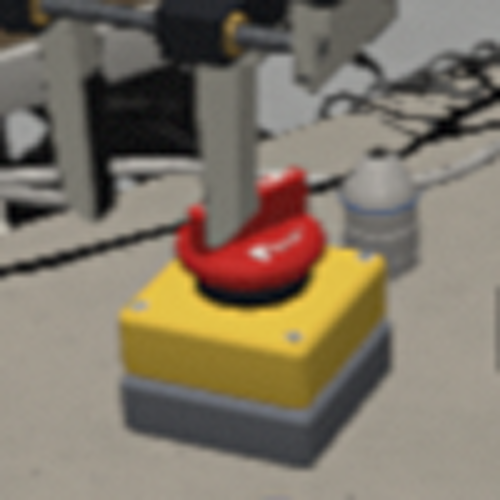

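The finger is pushing the bar, which has turned part way, and the head still looks low. I'll go on gently.

```bash
python3 -m jog '[[0.5,[0,0.0015,0],[0,0,0]],[0.5,[0,0,0],[0,0,0]]]' | grep -E 'time|pos|^force|gap'
python3 -m jog '[[0.5,[0,0.0015,0],[0,0,0]],[0.5,[0,0,0],[0,0,0]]]' | grep -E 'time|pos|^force|gap'
python3 - <<'E'
from workcell import imaging
import cv2,numpy as np
I=imaging.capture("scene")["img"];c=I[140:190,235:310].astype(int);m=(c[...,2]>120)&(c[...,1]<70)
r=np.where(m);print(r[0].min()+140,r[0].max()+140,m.sum())
cv2.imwrite("pics/s4c.png",cv2.resize(I[120:220,220:320],None,fx=5,fy=5,interpolation=cv2.INTER_CUBIC))
E
```

```text
time_s: 8.7
tcp_pos: [525.1, 160.4, 273.6]
force: [-0.1, -3.1, 1.8]
finger_gap: 46.6
time_s: 8.95
tcp_pos: [524.4, 161.9, 273.5]
force: [0.1, -3.7, -0.0]
finger_gap: 46.6
153 173 217
```

View pics/s4c.png

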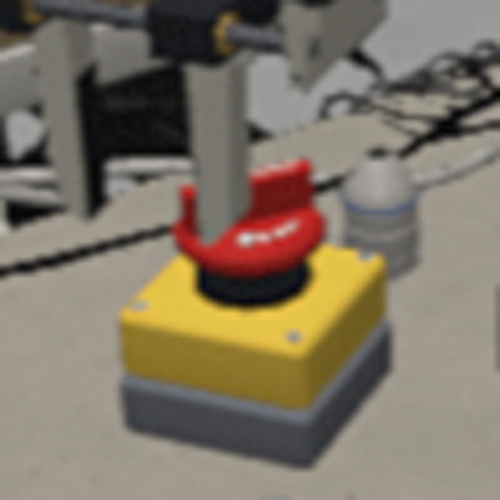

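The head is out: the stem shows and the top edge is back up. Now I'll back off, go up, and turn the gripper so its long side clears the microscope.

```bash
python3 -m jog '[[0.5,[0,-0.006,0],[0,0,0]],[0.5,[0,-0.010,0],[0,0,0]],[0.5,[0,-0.010,0],[0,0,0]],[0.5,[0,-0.0025,0],[0,0,0]],[0.5,[0,0,0],[0,0,0]]]' | grep -E 'time|pos|^force|gap'
python3 -m jog '[[0.5,[0,0,-0.015],[0,0,0]],[0.5,[0,0,-0.03],[0,0,0]],[0.5,[0,0,-0.03],[0,0,0]],[1,[0,0,0],[0,0,0.17]],[1,[0,0,0],[0,0,0.17]]]' >/dev/null
python3 -m jog '[[1,[0,0,0],[0,0,0.17]],[1,[0,0,0],[0,0,0.17]],[1,[0,0,0],[0,0,0.17]],[1,[0,0,0],[0,0,0.17]],[1,[0,0,0],[0,0,0.17]]]' >/dev/null
python3 -m jog '[[1,[0,0,0],[0,0,0.17]],[1,[0,0,0],[0,0,0.17]],[1,[0,0,0],[0,0,0.17]],[1,[0,0,0],[0,0,0.17]],[1,[0,0,0],[0,0,0.17]]]' >/dev/null
python3 -m jog '[[1,[0,0,0],[0,0,0]],[1,[0,0,0],[0,0,0]]]'| grep -E 'time|pos|^force|gap'
python3 - <<'E'
from h import *
from workcell import sensors, imaging
import cv2,numpy as np
I=imaging.capture("scene")["img"];c=I[140:190,235:310].astype(int);m=(c[...,2]>120)&(c[...,1]<70)
r=np.where(m);print(r[0].min()+140,r[0].max()+140,m.sum())
A=cv2.imread("pics/scene0.png");print("diff vs start",np.abs(A[148:180,240:290].astype(int)-I[148:180,240:290]).mean())
o=sensors.get_obs();print(o["eef_rot"],plan(o,[551.6,-74.4,100],1.571))
E
```

```text
time_s: 9.62
tcp_pos: [538.0, 136.5, 273.5]
force: [0.2, -0.1, 0.9]
finger_gap: 46.7
time_s: 11.75
tcp_pos: [537.8, 136.9, 349.1]
force: [0.7, -0.2, 0.4]
finger_gap: 0.8
151 173 256
diff vs start 2.232291666666667
[ 3.14128838e+00 -5.90125542e-05  1.59920856e+00] (array([-211.5,    7.7,   62.9]), array([ 0.   , -0.   ,  0.028]))
```

The head and bar match the starting image again. On to the reset button.

```bash
python3 -m jog '[[1,[-0.030,0.001,0],[0,0,0]],[1,[-0.045,0.002,0],[0,0,0]],[1,[-0.045,0.002,0],[0,0,0]],[1,[-0.045,0.002,0],[0,0,0]],[1,[-0.0465,0.001,0],[0,0,0]]]' >/dev/null
python3 -m jog '[[1,[0,0,0.02],[0,0,0]],[1,[0,0,0.04],[0,0,0]],[1,[0,0,0.02],[0,0,0]],[1,[0,0,0.005],[0,0,0]],[1,[0,0,0],[0,0,0]]]' | grep -E 'time|pos|^force|gap'
python3 - <<'E'
from h import *
from workcell import sensors, imaging
import cv2
o=sensors.get_obs();print(plan(o,[551.6,-74.4,62],1.571))
c=imaging.capture("wrist");cv2.imwrite("pics/w3.png",c["img"])
E
```

```text
time_s: 13.05
tcp_pos: [551.4, -74.2, 264.2]
force: [0.7, -0.2, 0.5]
finger_gap: 0.4
(array([-0.2,  0. , 16.2]), array([0.001, 0.   , 0.026]))
```

View pics/w3.png

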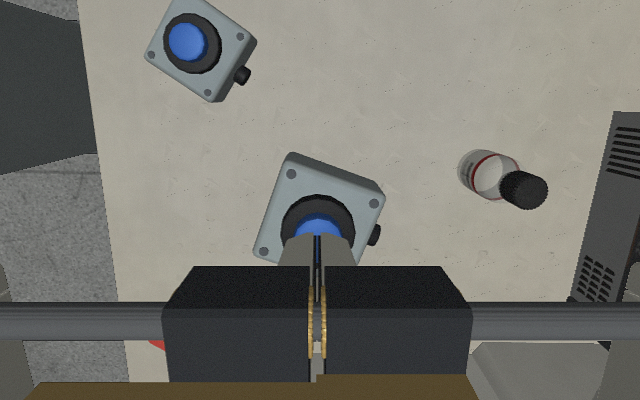

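The fingertips are centred over the larger box's button at (318,235). Pressing.

```bash
python3 -m jog '[[1,[0,0,0.008],[0,0,0]],[1,[0,0,0.005],[0,0,0]],[1,[0,0,0.003],[0,0,0]],[1,[0,0,0.002],[0,0,0]],[1,[0,0,0],[0,0,0]]]' | grep -E 'time|pos|^force|gap'
python3 -m jog '[[1,[0,0,0.0015],[0,0,0]],[1,[0,0,0.001],[0,0,0]],[1,[0,0,0],[0,0,0]]]' | grep -E 'time|pos|^force|gap'
python3 -m jog '[[1,[0,0,0.001],[0,0,0]],[1,[0,0,0],[0,0,0]]]' | grep -E 'time|pos|^force|gap'
```

```text
time_s: 13.72
tcp_pos: [551.2, -74.5, 245.6]
force: [-1.7, 0.3, 2.8]
finger_gap: 0.2
time_s: 14.1
tcp_pos: [551.2, -74.5, 243.2]
force: [-1.2, 0.5, 5.3]
finger_gap: 0.6
time_s: 14.35
tcp_pos: [551.2, -74.5, 242.3]
force: [-3.8, 1.0, 6.7]
finger_gap: 0.3
```

```bash
python3 -m jog '[[1,[0,0,0.0005],[0,0,0]],[1,[0,0,0],[0,0,0]]]' | grep -E 'pos|^force'
python3 -m jog '[[1,[0,0,0.0005],[0,0,0]],[1,[0,0,0],[0,0,0]]]' | grep -E 'pos|^force'
```

```text
tcp_pos: [551.3, -74.5, 242.3]
force: [-6.0, 0.5, 12.2]
tcp_pos: [551.3, -74.5, 242.2]
force: [-7.0, 1.5, 16.3]
```

The force is rising with no further travel, so the button is fully in. I'll lift off and hand in.

```bash
python3 -m jog '[[1,[0,0,-0.006],[0,0,0]],[1,[0,0,-0.020],[0,0,0]],[1,[0,0,-0.040],[0,0,0]],[1,[0,0,-0.02],[0,0,0]],[1,[0,0,0],[0,0,0]]]' | grep -E 'time|pos|^force'
python3 -m jog '[[1,[0,0,0],[0,0,0]],[1,[0,0,0],[0,0,0]]]' | grep -E 'time|pos|^force'
python3 -c "
from workcell import ctrl
print(ctrl.sign_off())"
```

```text
time_s: 15.48
tcp_pos: [551.3, -74.5, 328.5]
force: [-0.2, 0.9, 0.5]
time_s: 15.72
tcp_pos: [551.1, -74.5, 325.6]
force: [-1.2, 0.5, -0.3]
the job is handed in; nothing more can be done
None
```

I latched the mushroom head, turned it clockwise until it sprang back out, pressed the blue reset button on the larger grey box fully in and let it go, then handed the job in at about 16 s; the sign-off gave no verdict, and I took no picture of the reset button or the loose things after the last press.

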